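# Pack a stained-glass soldering kit tray, tall parts last

## Task

Pack the grey kit tray for the next soldering pupil, working from the lowest part to the tallest so that nothing already in the tray is in the way: first the blue nail tin into the long bay, then the solder reel, then the flux jar, and last the white brush cup, which you lift up and off the wire rack once the jar is in. The reel, jar and cup each get a square bay of their own, any one; set everything down gently, standing upright flat on the bay floor, and let go of it. Leave the iron stand, the brush jar and the pliers alone.

Things in the scene. Friction and masses are not known exactly. Their poses are not given: they have to be found in the camera images.
- tray: Grey kit tray, fixed, 164 (x) x 244 (y) mm, open on top. Origin at the centre of its underside, on the table; x points across it, away from the robot; y along it. Floor 4 mm thick; outer walls and dividers 4 mm thick, tops 16 mm above the table (12 mm above the bay floor). The row at -x is one long bay (76 x 236 mm inside), the row at +x three square bays (76 x 76 mm).
- long_bay (a point): Centre of the floor of the long bay (76 mm in tray x, 236 mm in tray y), 4 mm above the table; axes as the tray.
- bay_a (a point): Centre of the floor of the square bay at the tray's -y end (76 x 76 mm), 4 mm above the table; axes as the tray.
- bay_b (a point): Centre of the floor of the middle square bay (76 x 76 mm), 4 mm above the table; axes as the tray.
- bay_c (a point): Centre of the floor of the square bay at the tray's +y end (76 x 76 mm), 4 mm above the table; axes as the tray.
- tin_mid (a point): Loose flat blue tin (shut, of horseshoe nails) with a yellow panel on its lid, 54 (x) x 92 (y) x 32 (z, height) mm, about 0.18 kg, standing on the table on the robot's right. The point is its centre, 16 mm above its underside; x across its short side, y along its long side.
- tin: The same tin; origin at the centre of its underside.
- reel_mid (a point): Loose solder reel standing on its flange: orange flanges 54 mm across, silver winding, 50 mm tall, about 0.28 kg, on the table on the robot's right. The point is its centre, 25 mm above its underside; z is its axis, up.
- reel: The same reel; origin at the centre of its underside.
- jar_mid (a point): Loose flux jar of amber glass with a white label and a black screw lid, shut; 84 mm tall, body 47 mm across, lid 50 mm across and 24 mm tall (from 60 to 84 mm), about 0.2 kg, on the table on the robot's right. The point is its centre, 42 mm above its underside; z is its axis, up.
- jar: The same jar; origin at the centre of its underside.
- cup_mid (a point): Loose white steel brush cup, empty, open on top, 56 mm across, 124 mm tall, wall 2.5 mm, 0.16 kg, hanging upright (within 3 degrees) by a hook at its back (+x side) on the front of the wire rack. The hook slides easily on the wire; it comes free when lifted straight up 15 mm or more, then moved to its own -x (away from the rack). The point is its centre, on the axis (z, up) 62 mm above its underside.
- cup: The same cup; origin at the centre of its underside.
- cup_hook (a point): Inside of the cup's hook, where it rests on the wire: 35 mm behind the cup's axis (+x), 116 mm above its underside. The hook is a steel strap 24 mm wide (y): it runs up the cup's back out to 30.5 mm from the axis, over the wire (top at 119 mm), and its lip, 41 to 43.5 mm from the axis, hangs down to 106 mm above the underside.
- rack: Wire rack, fixed, on the robot's left: two posts 250 mm apart and four level wires 7 mm thick between them along its y, the top one's axis 185 mm above the table; feet along x from -65 to +85 mm at the posts. A steel rule and a glass cutter hang on its back. Origin on the table under the middle of the wires; -x is the front, where the cup hangs.
- rack_top (a point): Middle of the top wire of the rack, on its axis, 185 mm above the table; y runs along the wire.
- iron_stand: Bystander, loose: blue soldering-iron stand with a round yellow pad and a steel coil, 85 x 120 mm, 104 mm tall, beyond the tray. Origin at the centre of its underside.
- brush_jar: Bystander, loose: open amber jar, 60 mm across and 60 mm tall, with two blue brushes standing in it up to about 145 mm, beyond the tray. Origin at the centre of its underside.
- pliers: Bystander, loose: red-handled pliers lying on the table, 160 x 65 x 16 mm, between robot and rack. Origin on the table near their rivet, x towards the nose.

How it is judged:
By the outcome, as a careful person would: the job done as asked, in the order asked, and still so for the second after the job is handed in, with the robot touching nothing.
It also fails if it takes over 72 s, if anything falls off the work surface, if the arm or the gripper's body presses on something with over 40 N, if the wrist force passes 120 N, or if a joint passes its speed limit or range.

## Robot

A 6-joint arm with a two-finger parallel gripper is mounted at the origin on the work surface. World frame = base frame: x ahead of the robot, y to its left, z up, the work surface at z = 0. Lengths are in m, angles in rad, forces in N, time in s.
With the tool pointing down it reaches from about 0.375 to 0.9 m from the base axis. Payload 3.1 kg.
Tool frame: the origin (TCP) lies midway between the tips of the shut fingers; the grasp point (between the pads) lies 19 mm behind it (robot.grip_depth is the distance from the TCP to the grasp point, in m); z points along the fingers, y is the direction in which the jaws open and shut (so a half turn about z gives the same grasp; the last joint's range is limited). The gripper opens to 87 mm and grips with 3 to 60 N. Pads are 19 mm wide; open, the fingers measure 117 mm over their backs; the gripper's body (75 mm by 190 mm) begins 51 mm behind the grasp point.
Start: joints at [0.971, 0.527, 1.433, -0, 1.181, -0.178], TCP at [0.256, 0.57, 0.223] pointing down, gripper open.
Joint ranges: [-3.08, 3.08], [-0.75, 2.2], [0.22, 2.44], [-1.43, 4.57], [0, 2.65], [-2.85, 2.85]. Speed limits (rad/s): [2.79, 2.79, 3.14, 3.14, 3.14, 3.14].

## Interface

Orientations are given as a unit quaternion [x, y, z, w].
In Python, from rig import robot gives the robot as it stands.
- The arm moves only by the tool carry_out, never from a script. Its arguments are lists of equal length, an entry for each row: "dr": the turn, a rotation vector about the world's x, y, z in rad, a list of three; "translation": the shift along the world's x, y, z in cm, a list of three; "grip": the opening, from 0 (shut) to 1 (fully open). A call has 1 to 20 rows; each row is the pose to reach, as a shift and turn from the pose commanded when the call began; what a row does not reach only later rows make up. A row lasts 1/12 s, in which the tool goes at most 41.7 mm and 7.16 degrees, less where a joint would pass 70% of its speed; a pose out of reach is approached as far as the arm can. A call with a gripper value outside its range is refused whole. The fingers move at their own pace and stop on an object; "newtons" is the grip in N (left out, the last holds). Time passes only in rows, so rows that repeat a pose let the fingers close. It gives the time, the measured TCP pose, the force and the opening at its end, in the units of the state.
- robot.get_obs(): the state, without advancing time (a new reading comes with each control period).
- robot.camera(name): name is "side" or "top" or "wrist"; returns a dict with "color" (384x512x3 uint8, blue, green, red), "camera_matrix" (3x3 intrinsics, pixels), "T" (4x4, takes a point from camera to world coordinates). Camera axes: x right, y down, z forward; pixel columns grow to the right and rows downward; lengths in m; the calibration is good to about 2 mm. A picture is of the moment at which its call begins. There is no depth.
- robot.hand_in(): hands the job in, once; it reports no verdict.
The state is a dict: "time": time; "q": joint angles; "joint_velocities": joint speeds; "joint_torque": joint torques, N m; "position": TCP position; "tool_rot": TCP orientation; "ft_force": force on the tool from outside, world axes, zero at the start; "moment": the same for the moment, N m; "grip_width": finger opening in m.
Only numpy, scipy, OpenCV 4.12 (cv2) and the standard library are available. Lean on these libraries where they do the work, as an engineer would, in place of code of your own. Each camera call takes 0.05 s, during which the arm holds its last target. There are 200 camera calls.

## Working session

There is one attempt and no reset: what is moved stays moved. The work goes in short steps, Python scripts to look and compute and a tool call to move; the robot and the scene stay as the last step left them, time stands still between calls to the robot, and variables do not carry over. Pictures are saved under pics/ and viewed, about 8 in all and at most 12, crops included, and the job is handed in when it is done.

Besides the shell and the picture viewer there is one more tool, called after "Emit:" as name(argument=value, ...) on one line, values as JSON. carry_out: Moves the arm, as the interface text tells. Its arguments: {"type":"object","properties":{"dr":{"type":"array"},"translation":{"type":"array"},"grip":{"type":"array"},"newtons":{"type":"number"}},"required":["dr","translation","grip"]}

```bash
ls; mkdir -p pics; python3 - <<'E'
from rig import robot
import cv2,numpy as np
np.set_printoptions(precision=4,suppress=True)
for n in ["side","top","wrist"]:
    c=robot.camera(n); cv2.imwrite(f"pics/{n}0.png",c["color"]); np.savez(f"pics/{n}0.npz",**c)
    print(n,c["camera_matrix"].tolist(),c["T"])
o=robot.get_obs();print({k:np.round(v,4).tolist() for k,v in o.items()})
a=[cv2.imread(f"pics/{n}0.png") for n in ["top","side"]]
E
```

```text
pics
side [[451.84593682042015, 0.0, 264.63653312590674], [0.0, 451.84593682042015, 192.60667245652326], [0.0, 0.0, 1.0]] [[ 0.7268 -0.3961  0.561  -0.1823]
 [-0.6867 -0.4322  0.5845 -0.7795]
 [ 0.0109 -0.8101 -0.5862  0.9132]
 [ 0.      0.      0.      1.    ]]
top [[431.8330118425862, 0.0, 251.16447156314146], [0.0, 431.8330118425862, 192.04052266007915], [0.0, 0.0, 1.0]] [[ 0.0038 -0.99    0.1409  0.3966]
 [-1.     -0.0025  0.009   0.0006]
 [-0.0086 -0.1409 -0.99    1.1608]
 [ 0.      0.      0.      1.    ]]
wrist [[311.0795547568332, 0.0, 253.1388533691912], [0.0, 311.0795547568332, 192.41309398516148], [0.0, 0.0, 1.0]] [[ 0.4099  0.8769  0.2508  0.1874]
 [ 0.9121 -0.3936 -0.1147  0.6013]
 [-0.0019  0.2758 -0.9612  0.384 ]
 [ 0.      0.      0.      1.    ]]
{'time': 0.15, 'q': [0.9705, 0.5283, 1.4336, 0.0, 1.1814, -0.1785], 'joint_velocities': [-0.0003, -0.0031, -0.0052, -0.0004, -0.0023, -0.0004], 'joint_torque': [0.0016, -44.0429, -17.6844, 0.0634, 0.0552, -0.0001], 'position': [0.2555, 0.5698, 0.2218], 'tool_rot': [0.2093, 0.9778, -0.0008, -0.0003], 'ft_force': [1.1335, 0.0301, -0.2194], 'moment': [0.0104, 0.0516, 0.0786], 'grip_width': 0.0874}
```

View pics/top0.png

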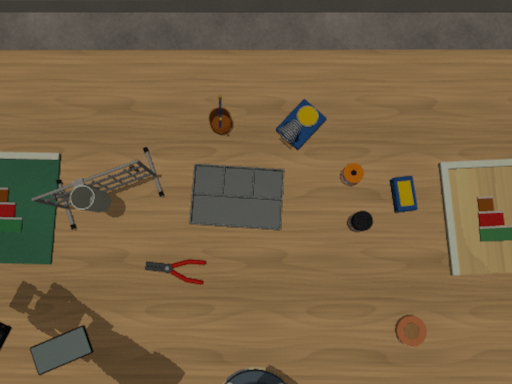

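View pics/side0.png

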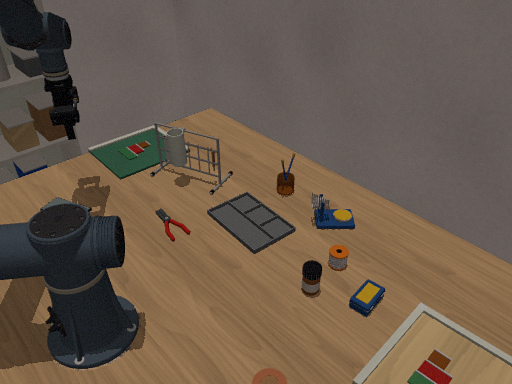

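The top view shows the tin at about (404,194), the reel at (353,173), the jar at (361,221), the tray at (238,197) and the cup at (83,197) on the rack. The side view agrees with that.

```bash
cat > h.py <<'E'
import cv2,numpy as np
np.set_printoptions(precision=4,suppress=True)
def load(f): return dict(np.load(f))
def cast(c,uv,z):
    uv=np.atleast_2d(uv).astype(float)
    d=np.c_[uv,np.ones(len(uv))]@np.linalg.inv(c["camera_matrix"]).T@c["T"][:3,:3].T
    o=c["T"][:3,3]; return o+d*((z-o[2])/d[:,2])[:,None]
def proj(c,P):
    P=np.atleast_2d(P); R,t=c["T"][:3,:3],c["T"][:3,3]
    p=(P-t)@R@c["camera_matrix"].T; return p[:,:2]/p[:,2:]
def tri(c1,u1,c2,u2):
    A=[];b=[]
    for c,u in((c1,u1),(c2,u2)):
        d=c["T"][:3,:3]@np.linalg.inv(c["camera_matrix"])@np.array([*u,1.]); d/=np.linalg.norm(d)
        M=np.eye(3)-np.outer(d,d); A.append(M); b.append(M@c["T"][:3,3])
    return np.linalg.lstsq(np.vstack(A),np.hstack(b),rcond=None)[0]
def blob(m,box):
    k=np.zeros_like(m); x0,y0,x1,y1=box; k[y0:y1,x0:x1]=m[y0:y1,x0:x1]
    cs,_=cv2.findContours(k,cv2.RETR_EXTERNAL,cv2.CHAIN_APPROX_NONE)
    return max(cs,key=cv2.contourArea)[:,0,:]
def rect(P):  # xy in m -> centre,size(mm),long-axis angle
    (c,s,a)=cv2.minAreaRect((P[:,:2]*1000).astype(np.float32))
    if s[0]<s[1]: s=(s[1],s[0]); a+=90
    return np.array(c)/1000,s,(a+90)%180-90
E
python3 - <<'E'
from h import *
c=load("pics/top0.npz");im=c["color"];h=cv2.cvtColor(im,cv2.COLOR_BGR2HSV)
yel=cv2.inRange(h,(22,150,100),(35,255,255));ora=cv2.inRange(h,(5,200,120),(18,255,255))
dark=cv2.inRange(h,(0,0,0),(180,255,45));grey=cv2.inRange(h,(0,0,40),(180,70,110))
b=blob(yel,(385,165,425,225));print("tin panel",rect(cast(c,b,.032)))
blue=cv2.inRange(h,(100,100,30),(130,255,255))|yel
b=blob(blue,(385,165,425,225));print("tin blue",rect(cast(c,b,.032)))
b=blob(ora,(335,155,370,190));print("reel",cv2.boundingRect(b),rect(cast(c,b,.05)))
b=blob(dark,(345,205,380,240));print("jar",cv2.boundingRect(b),rect(cast(c,b,.084)))
b=blob(grey,(180,155,295,240));print("tray",cv2.boundingRect(b),rect(cast(c,b,.016)))
s=load("pics/side0.npz")["color"]
a=cv2.resize(im[135:240,20:170],None,fx=4,fy=4,interpolation=2)
d=cv2.resize(s[110:200,130:250],None,fx=4,fy=4,interpolation=2)
v=np.zeros((420+0,600,3),np.uint8); v=a
out=np.zeros((600,800,3),np.uint8); out[:420*1,:600]=a
w=load("pics/wrist0.npz")["color"]
cv2.imwrite("pics/cup.png",np.vstack([np.hstack([cv2.resize(a,(400,280)),cv2.resize(d,(373,280))]),cv2.copyMakeBorder(cv2.resize(w,(427,320)),0,0,0,346,0)]))
E
```

```text
tin panel (array([ 0.556 , -0.3941]), (64.4680404663086, 33.01124954223633), 6.137485504150391)
tin blue (array([ 0.5542, -0.3888]), (89.26766967773438, 58.38786315917969), 6.548913478851318)
reel (344, 163, 19, 20) (array([ 0.6069, -0.2549]), (50.50934600830078, 46.915409088134766), -1.5165557861328125)
jar (351, 211, 21, 20) (array([ 0.4791, -0.2634]), (49.721961975097656, 47.68600845336914), 88.35317993164062)
tray (189, 164, 95, 66) (array([0.549, 0.05 ]), (242.69618225097656, 163.7760467529297), 86.46162414550781)
```

View pics/cup.png

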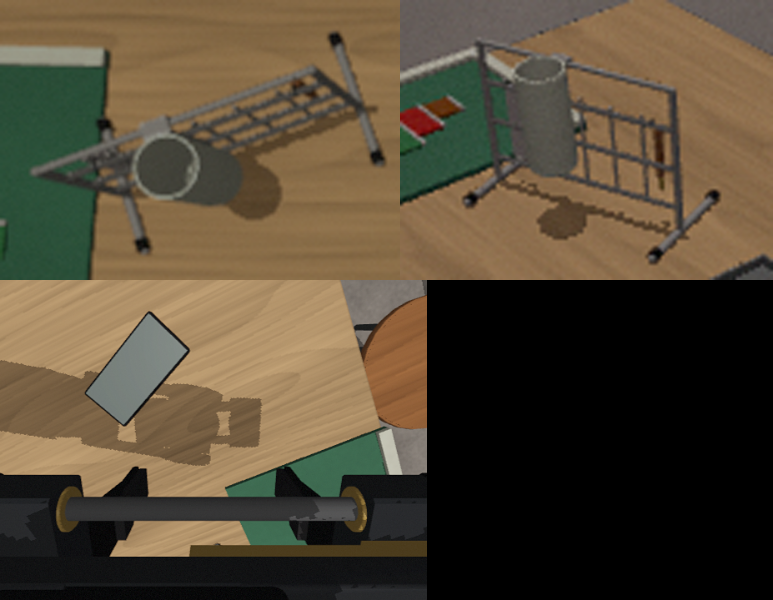

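Emit:
carry_out(dr=[[0,0,0.53],[0,0,0.53],[0,0,0.53],[0,0,0.53],[0,0,0.53],[0,0,0.53],[0,0,0.53],[0,0,0.53],[0,0,0.53],[0,0,0.53],[0,0,0.53],[0,0,0.53],[0,0,0.53],[0,0,0.53],[0,0,0.53],[0,0,0.53],[0,0,0.53]], translation=[[16.5,-57,0],[16.5,-57,0],[16.5,-57,0],[16.5,-57,0],[16.5,-57,0],[16.5,-57,0],[16.5,-57,0],[16.5,-57,0],[16.5,-57,0],[16.5,-57,0],[16.5,-57,0],[16.5,-57,0],[16.5,-57,0],[16.5,-57,0],[16.5,-57,0],[16.5,-57,0],[16.5,-57,0]], grip=[1,1,1,1,1,1,1,1,1,1,1,1,1,1,1,1,1])

```text
time: 1.57
position: [0.4206, -0.0003, 0.2223]
tool_rot: [-0.053, 0.999, 0.0, -0.0]
ft_force: [-0.2, 0.7, -0.2]
grip_width: 0.0868
```

Emit:
carry_out(dr=[[0,0,0],[0,0,0],[0,0,0],[0,0,0],[0,0,0],[0,0,0],[0,0,0],[0,0,0],[0,0,0],[0,0,0],[0,0,0],[0,0,0],[0,0,0]], translation=[[13.5,-39,-2],[13.5,-39,-2],[13.5,-39,-2],[13.5,-39,-2],[13.5,-39,-2],[13.5,-39,-2],[13.5,-39,-2],[13.5,-39,-2],[13.5,-39,-2],[13.5,-39,-2],[13.5,-39,-2],[13.5,-39,-2],[13.5,-39,-2]], grip=[1,1,1,1,1,1,1,1,1,1,1,1,1])

```text
time: 2.65
position: [0.5558, -0.387, 0.2016]
tool_rot: [-0.055, 0.998, 0.002, -0.001]
ft_force: [-0.1, -0.6, 0.4]
grip_width: 0.0869
```

```bash
python3 - <<'E'
from rig import robot
from h import *
c=robot.camera("wrist");cv2.imwrite("pics/w1.png",c["color"]);np.savez("pics/w1.npz",**c)
im=c["color"];h=cv2.cvtColor(im,cv2.COLOR_BGR2HSV)
yel=cv2.inRange(h,(22,150,100),(35,255,255));blue=cv2.inRange(h,(100,100,25),(130,255,255))
ora=cv2.inRange(h,(5,200,120),(18,255,255))
F=(0,0,512,384)
for n,m,z in(("panel",yel,.032),("blue",blue|yel,.032),("reel",ora,.05)):
    try:b=blob(m,F);print(n,cv2.boundingRect(b),rect(cast(c,b,z)))
    except ValueError:print(n,"none")
print(c["T"], robot.get_obs()["position"])
E
```

```text
panel (231, 145, 31, 59) (array([ 0.5567, -0.3939]), (65.01862335205078, 32.739498138427734), 6.661333084106445)
blue (222, 131, 49, 83) (array([ 0.5553, -0.3938]), (91.34188842773438, 52.090999603271484), 6.263832092285156)
reel (33, 110, 39, 32) (array([ 0.5242, -0.5895]), (34.59450912475586, 29.31999397277832), -87.14002466201782)
[[-0.1091  0.9559  0.2726  0.4816]
 [ 0.994   0.1041  0.0329 -0.3954]
 [ 0.0031  0.2745 -0.9616  0.364 ]
 [ 0.      0.      0.      1.    ]] [ 0.5557 -0.3868  0.202 ]
```

View pics/w1.png

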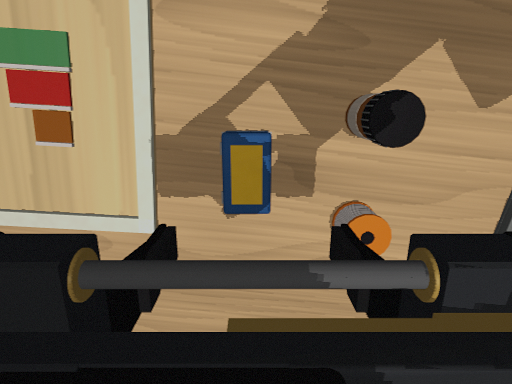

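The wrist view puts the tin at (247,172), which is about (0.5555, -0.394) with its long axis at 6.4°. The jar (395,118) and the reel (365,232) are clear of the gripper. Next I descend and grip.

Emit:
carry_out(dr=[[0,0,0],[0,0,0],[0,0,0],[0,0,0],[0,0,0],[0,0,0],[0,0,0],[0,0,0],[0,0,0],[0,0,0],[0,0,0],[0,0,0],[0,0,0],[0,0,0],[0,0,0],[0,0,0],[0,0,0],[0,0,0],[0,0,0],[0,0,0]], translation=[[0,-0.4,-4],[0,-0.4,-8],[0,-0.4,-12],[0,-0.4,-15.5],[0,-0.4,-17],[0,-0.4,-18],[0,-0.4,-18.6],[0,-0.4,-18.6],[0,-0.4,-18.6],[0,-0.4,-18.6],[0,-0.4,-18.6],[0,-0.4,-18.6],[0,-0.4,-18.6],[0,-0.4,-18.6],[0,-0.4,-18.6],[0,-0.4,-18.6],[0,-0.4,-18.6],[0,-0.4,-18.6],[0,-0.4,-18.6],[0,-0.4,-18.6]], grip=[1,1,1,1,1,1,1,1,0.5,0.5,0.5,0.5,0.5,0.5,0.5,0.5,0.5,0.5,0.5,0.5], newtons=25)

```text
time: 4.37
position: [0.556, -0.394, 0.017]
tool_rot: [-0.054, 0.999, -0.0, 0.0]
ft_force: [-0.7, 1.2, 5.1]
grip_width: 0.054
```

Emit:
carry_out(dr=[[0,0,0],[0,0,0],[0,0,0],[0,0,0],[0,0,-1.74],[0,0,-1.74],[0,0,-1.74],[0,0,-1.74],[0,0,-1.74],[0,0,-1.74],[0,0,-1.74],[0,0,-1.74],[0,0,-1.74],[0,0,-1.74],[0,0,-1.74],[0,0,-1.74],[0,0,-1.74],[0,0,-1.74],[0,0,-1.74],[0,0,-1.74]], translation=[[0,0,2],[0,0,5],[0,0,9],[0,0,13],[-4.7,44.6,13],[-4.7,44.6,13],[-4.7,44.6,13],[-4.7,44.6,13],[-4.7,44.6,13],[-4.7,44.6,13],[-4.7,44.6,13],[-4.7,44.6,13],[-4.7,44.6,13],[-4.7,44.6,13],[-4.7,44.6,13],[-4.7,44.6,13],[-4.7,44.6,13],[-4.7,44.6,13],[-4.7,44.6,9],[-4.7,44.6,5]], grip=[0.5,0.5,0.5,0.5,0.5,0.5,0.5,0.5,0.5,0.5,0.5,0.5,0.5,0.5,0.5,0.5,0.5,0.5,0.5,0.5])

```text
time: 6.03
position: [0.5114, 0.0524, 0.0673]
tool_rot: [0.729, 0.685, 0.003, 0.003]
ft_force: [0.1, 0.1, -1.8]
grip_width: 0.0535
```

```bash
python3 - <<'E'
from rig import robot
from h import *
a=robot.camera("wrist");b=robot.camera("top")
cv2.imwrite("pics/p2.png",np.vstack([cv2.resize(a["color"],(400,300)),cv2.resize(b["color"][140:250,160:320],(400,275),interpolation=2)]))
o=robot.get_obs();print(o["position"],o["tool_rot"],o["ft_force"],o["grip_width"])
E
```

```text
[0.5028 0.0529 0.0597] [ 0.7283  0.6852 -0.0057 -0.0068] [-1.4572 -0.4857 -1.4815] 0.05426781822340271
```

View pics/p2.png

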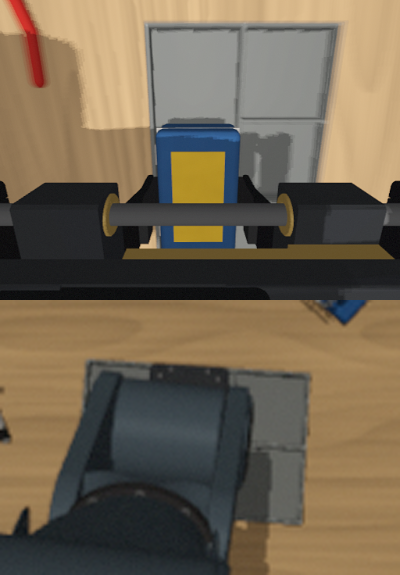

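The tin is held square over the long bay (wrist view, tin at about (200,200)), so I lower and release it.

Emit:
carry_out(dr=[[0,0,0],[0,0,0],[0,0,0],[0,0,0],[0,0,0],[0,0,0],[0,0,0],[0,0,0],[0,0,0],[0,0,0],[0,0,0],[0,0,0]], translation=[[0,0,-0.5],[0,0,-1.5],[0,0,-2.5],[0,0,-3.4],[0,0,-4],[0,0,-4.3],[0,0,-4.5],[0,0,-4.6],[0,0,-4.6],[0,0,-4.6],[0,0,-4.6],[0,0,-4.6]], grip=[0.5,0.5,0.5,0.5,0.5,0.5,0.5,0.5,0.5,0.5,0.5,0.5])

```text
time: 7.13
position: [0.509, 0.0522, 0.021]
tool_rot: [0.728, 0.685, 0.0, 0.0]
ft_force: [-1.6, -0.0, 2.8]
grip_width: 0.0538
```

Emit:
carry_out(dr=[[0,0,0],[0,0,0],[0,0,0],[0,0,0],[0,0,0],[0,0,0],[0,0,0],[0,0,1.571],[0,0,1.571],[0,0,1.571],[0,0,1.571],[0,0,1.571],[0,0,1.571],[0,0,1.571],[0,0,1.571],[0,0,1.571],[0,0,1.571],[0,0,1.571],[0,0,1.571],[0,0,1.571]], translation=[[0,0,0],[0,0,0],[0,0,0],[0,0,1.5],[0,0,5],[0,0,9],[0,0,13],[9.8,-30.8,13],[9.8,-30.8,13],[9.8,-30.8,13],[9.8,-30.8,13],[9.8,-30.8,13],[9.8,-30.8,13],[9.8,-30.8,13],[9.8,-30.8,13],[9.8,-30.8,13],[9.8,-30.8,13],[9.8,-30.8,13],[9.8,-30.8,13],[9.8,-30.8,13]], grip=[1,1,1,1,1,1,1,1,1,1,1,1,1,1,1,1,1,1,1,1])

```text
time: 8.8
position: [0.6065, -0.2559, 0.15]
tool_rot: [0.028, 1.0, 0.0, -0.0]
ft_force: [-0.9, 0.9, 0.5]
grip_width: 0.0868
```

```bash
cat > look.py <<'E'
from rig import robot
from h import *
import sys
def run(tag):
    c=robot.camera("wrist");t=robot.camera("top");o=robot.get_obs()
    cv2.imwrite(f"pics/{tag}.png",np.vstack([cv2.resize(c["color"],(400,300)),cv2.resize(t["color"][140:250,160:320],(400,275),interpolation=2)]))
    np.savez(f"pics/{tag}_w.npz",**c);np.savez(f"pics/{tag}_t.npz",**t)
    print(o["time"],o["position"],o["tool_rot"],o["ft_force"],o["grip_width"])
    h=cv2.cvtColor(c["color"],cv2.COLOR_BGR2HSV)
    ora=cv2.inRange(h,(5,200,120),(18,255,255))
    try:b=blob(ora,(0,0,512,384));print("orange",cv2.boundingRect(b),rect(cast(c,b,.05)))
    except ValueError:pass
    ht=cv2.cvtColor(t["color"],cv2.COLOR_BGR2HSV);yel=cv2.inRange(ht,(22,150,100),(35,255,255))
    try:b=blob(yel,(190,160,290,235));print("tin",rect(cast(t,b,.036)))
    except ValueError:print("tin hidden")
    return c,t
if __name__=="__main__":run(sys.argv[1])
E
python3 look.py p3
```

```text
8.9 [ 0.6066 -0.2557  0.1501] [ 0.0306  0.9995  0.0002 -0.0003] [ 0.0795  0.9038 -0.1779] 0.08720729317032763
orange (224, 164, 60, 58) (array([ 0.6076, -0.2552]), (52.047908782958984, 51.84383010864258), -3.2239761352539062)
tin hidden
```

View pics/p3.png

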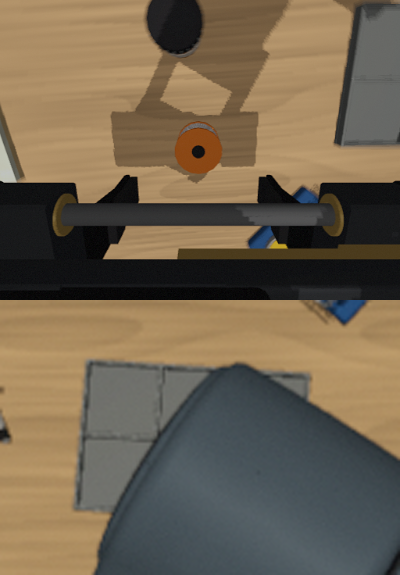

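The reel is centred between the jaws at about (199,150) in the wrist view. I go down and grip it.

Emit:
carry_out(dr=[[0,0,0],[0,0,0],[0,0,0],[0,0,0],[0,0,0],[0,0,0],[0,0,0],[0,0,0],[0,0,0],[0,0,0],[0,0,0],[0,0,0],[0,0,0],[0,0,0],[0,0,0],[0,0,0],[0,0,0]], translation=[[0.1,0,-4],[0.1,0,-8],[0.1,0,-11],[0.1,0,-12.5],[0.1,0,-13.4],[0.1,0,-13.4],[0.1,0,-13.4],[0.1,0,-13.4],[0.1,0,-13.4],[0.1,0,-13.4],[0.1,0,-13.4],[0.1,0,-13.4],[0.1,0,-13.4],[0.1,0,-13.4],[0.1,0,-13.4],[0.1,0,-13.4],[0.1,0,-13.4]], grip=[1,1,1,1,1,1,0.5,0.5,0.5,0.5,0.5,0.5,0.5,0.5,0.5,0.5,0.5], newtons=30)

```text
time: 10.32
position: [0.6082, -0.2558, 0.0173]
tool_rot: [0.03, 1.0, -0.0, 0.0]
ft_force: [-0.6, 1.2, 6.0]
grip_width: 0.0533
```

Emit:
carry_out(dr=[[0,0,0],[0,0,0],[0,0,0],[0,0,0],[0,0,0],[0,0,0],[0,0,0],[0,0,0],[0,0,0],[0,0,0],[0,0,0],[0,0,0],[0,0,0],[0,0,0],[0,0,0],[0,0,0],[0,0,0],[0,0,0]], translation=[[0,0,1.5],[0,0,4.5],[0,0,8],[-0.8,7,8],[-1.2,11,8],[-1.6,15,8],[-2,19,8],[-2.3,21.5,8],[-2.4,22.3,8],[-2.4,22.3,8],[-2.4,22.3,8],[-2.4,22.3,5],[-2.4,22.3,3],[-2.4,22.3,1.6],[-2.4,22.3,0.9],[-2.4,22.3,0.5],[-2.4,22.3,0.4],[-2.4,22.3,0.4]], grip=[0.5,0.5,0.5,0.5,0.5,0.5,0.5,0.5,0.5,0.5,0.5,0.5,0.5,0.5,0.5,0.5,0.5,0.5])

```text
time: 11.82
position: [0.5837, -0.0342, 0.0214]
tool_rot: [0.031, 1.0, -0.0, -0.0]
ft_force: [-0.7, -0.1, -1.5]
grip_width: 0.0532
```

Emit:
carry_out(dr=[[0,0,0],[0,0,0],[0,0,0],[0,0,0],[0,0,0],[0,0,0],[0,0,0],[0,0,0],[0,0,0],[0,0,0],[0,0,0],[0,0,0],[0,0,0],[0,0,0],[0,0,0],[0,0,0],[0,0,0],[0,0,0]], translation=[[0,0,-0.1],[0,0,-0.1],[0,0,-0.1],[0,0,-0.1],[0,0,-0.1],[0,0,2],[0,0,6],[0,0,10],[0,0,14],[-10.5,-23.1,14],[-10.5,-23.1,14],[-10.5,-23.1,14],[-10.5,-23.1,14],[-10.5,-23.1,14],[-10.5,-23.1,14],[-10.5,-23.1,14],[-10.5,-23.1,14],[-10.5,-23.1,14]], grip=[0.5,0.5,1,1,1,1,1,1,1,1,1,1,1,1,1,1,1,1])

```text
time: 13.32
position: [0.4789, -0.2639, 0.1605]
tool_rot: [0.031, 1.0, 0.0, 0.0]
ft_force: [-0.2, -0.6, -0.1]
grip_width: 0.0871
```

```bash
python3 look.py p4; python3 - <<'E'
from h import *
c=load("pics/p4_w.npz");h=cv2.cvtColor(c["color"],cv2.COLOR_BGR2HSV)
d=cv2.inRange(h,(0,0,0),(180,255,40))
b=blob(d,(150,60,350,230));print("jar",cv2.boundingRect(b),rect(cast(c,b,.084)))
E
```

```text
13.4167 [ 0.4793 -0.2624  0.1605] [ 0.0297  0.9996  0.0003 -0.    ] [ 0.4529 -0.3274  0.0378] 0.08699723409861133
tin (array([0.5092, 0.0517]), (65.35596466064453, 31.53102684020996), -89.84002912044525)
jar (219, 167, 61, 63) (array([ 0.4778, -0.2667]), (52.10565948486328, 48.38770294189453), -3.6204681396484375)
```

View pics/p4.png

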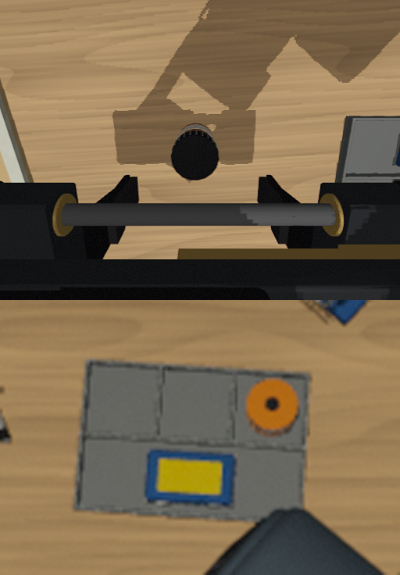

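The top view shows the tin flat in the long bay (190,477) and the reel upright in bay a (272,405). The jar is centred at (195,150) in the wrist view. I grip its lid next.

Emit:
carry_out(dr=[[0,0,0],[0,0,0],[0,0,0],[0,0,0],[0,0,0],[0,0,0],[0,0,0],[0,0,0],[0,0,0],[0,0,0],[0,0,0],[0,0,0],[0,0,0],[0,0,0],[0,0,0],[0,0,0]], translation=[[-0.1,-0.2,-4],[-0.1,-0.2,-7],[-0.1,-0.2,-9.5],[-0.1,-0.2,-10.7],[-0.1,-0.2,-10.7],[-0.1,-0.2,-10.7],[-0.1,-0.2,-10.7],[-0.1,-0.2,-10.7],[-0.1,-0.2,-10.7],[-0.1,-0.2,-10.7],[-0.1,-0.2,-10.7],[-0.1,-0.2,-10.7],[-0.1,-0.2,-10.7],[-0.1,-0.2,-10.7],[-0.1,-0.2,-10.7],[-0.1,-0.2,-10.7]], grip=[1,1,1,1,1,0.45,0.45,0.45,0.45,0.45,0.45,0.45,0.45,0.45,0.45,0.45], newtons=25)

```text
time: 14.75
position: [0.4782, -0.2663, 0.0541]
tool_rot: [0.03, 1.0, -0.0, 0.001]
ft_force: [-0.9, -0.7, 5.7]
grip_width: 0.0495
```

Emit:
carry_out(dr=[[0,0,0],[0,0,0],[0,0,0],[0,0,0],[0,0,0],[0,0,0],[0,0,0],[0,0,0],[0,0,0],[0,0,0],[0,0,0],[0,0,0],[0,0,0],[0,0,0],[0,0,0],[0,0,0],[0,0,0],[0,0,0],[0,0,0],[0,0,0]], translation=[[0,0,2],[0,0,6],[0,0,10],[1.5,4,10],[2.9,8,10],[4.2,12,10],[5.6,16,10],[7,20,10],[8.5,24,10],[9.8,27.5,10],[10.8,30.5,10],[11.1,31.3,10],[11.1,31.3,10],[11.1,31.3,8],[11.1,31.3,5],[11.1,31.3,2.5],[11.1,31.3,1.2],[11.1,31.3,0.7],[11.1,31.3,0.4],[11.1,31.3,0.3]], grip=[0.45,0.45,0.45,0.45,0.45,0.45,0.45,0.45,0.45,0.45,0.45,0.45,0.45,0.45,0.45,0.45,0.45,0.45,0.45,0.45])

```text
time: 16.42
position: [0.5873, 0.0452, 0.0582]
tool_rot: [0.031, 1.0, -0.001, -0.002]
ft_force: [-6.8, -1.4, 15.5]
grip_width: 0.0491
```

Emit:
carry_out(dr=[[0,0,0],[0,0,0],[0,0,0],[0,0,0],[0,0,0],[0,0,0],[0,0,0],[0,0,0],[0,0,0],[0,0,0],[0,0,0]], translation=[[0,0,0.1],[0,0,0.1],[0,0,0.1],[0,0,0.1],[0,0,0.1],[0,0,0.1],[0,0,2],[0,0,6],[0,0,10],[0,0,14],[0,0,16]], grip=[0.45,0.45,0.72,0.72,0.72,0.72,0.72,0.72,1,1,1])

```text
time: 17.33
position: [0.5912, 0.0472, 0.2216]
tool_rot: [0.03, 1.0, -0.0, 0.004]
ft_force: [0.9, 0.6, -0.1]
grip_width: 0.0754
```

```bash
python3 look.py p5; python3 - <<'E'
from h import *
t=load("pics/top0.npz");s=load("pics/side0.npz")
# cup rim: bright ring in top0
sc=150/400
rim=np.array([20+166*sc,135+166*sc]);print("rim top",cast(t,rim,.1965))
# top wire ends
for n,p in(("L",(35,172)),("R",(315,70))):print(n,cast(t,[20+p[0]*sc,135+p[1]*sc],.185))
# side crop 373x280 from 120x90
f=120/373;r2=(130+(540-400)*f,110+70*f);print("tri rim",tri(t,rim,s,r2))
for u1,u2 in(((35,172),(482-400,43)),((315,70),(673-400,92))):
    print("tri wire",tri(t,(20+u1[0]*sc,135+u1[1]*sc),s,(130+u2[0]*f,110+u2[1]*f)))
E
```

```text
17.4333 [0.592  0.0471 0.2216] [ 0.0302  0.9995 -0.0004  0.0054] [-0.1529  0.6308  0.341 ] 0.08223398438527514
orange (154, 147, 48, 49) (array([ 0.5847, -0.0351]), (52.77510070800781, 52.28868103027344), -50.66656494140625)
tin hidden
rim top [[0.521  0.391  0.1965]]
L [[0.517  0.5081 0.185 ]]
R [[0.6067 0.271  0.185 ]]
tri rim [0.5231 0.3926 0.1901]
tri wire [0.5206 0.5087 0.1792]
tri wire [0.6083 0.2715 0.1812]
```

Emit:
carry_out(dr=[[0,0,0],[0,0,0.423],[0,0,0.423],[0,0,0.423],[0,0,0.423],[0,0,0.423],[0,0,0.423],[0,0,0.423],[0,0,0.423],[0,0,0.423],[0,0,0.423],[0,0,0.423],[0,0,0.423],[0,0,0.423]], translation=[[0,0,4],[-0.5,3,6],[-6.7,34.4,7],[-6.7,34.4,7],[-6.7,34.4,7],[-6.7,34.4,7],[-6.7,34.4,7],[-6.7,34.4,7],[-6.7,34.4,7],[-6.7,34.4,7],[-6.7,34.4,7],[-6.7,34.4,7],[-6.7,34.4,7],[-6.7,34.4,7]], grip=[1,1,1,1,1,1,1,1,1,1,1,1,1,1])

```text
time: 18.6
position: [0.5219, 0.3898, 0.2855]
tool_rot: [-0.179, 0.984, -0.001, -0.001]
ft_force: [0.2, -0.1, -0.4]
grip_width: 0.087
```

```bash
python3 look.py p6; python3 - <<'E'
from h import *
c=load("pics/p6_w.npz");t=load("pics/p6_t.npz")
cv2.imwrite("pics/p6b.png",np.hstack([c["color"],cv2.resize(t["color"][150:240,180:300],(288,216),interpolation=2)[:,:].copy() if 0 else cv2.copyMakeBorder(cv2.resize(t["color"][150:240,180:300],(288,216),interpolation=2),0,168,0,0,0)]))
E
```

```text
18.7 [0.5223 0.3897 0.2862] [-0.1791  0.9838 -0.0003 -0.0004] [ 0.4638 -0.8157  0.0431] 0.0872998601472284
orange (5, 215, 33, 18) (array([0.7103, 0.1221]), (43.260047912597656, 21.281551361083984), -87.13513731956482)
tin (array([0.5092, 0.0517]), (65.3985366821289, 31.53102684020996), -89.84002912044525)
```

View pics/p6b.png

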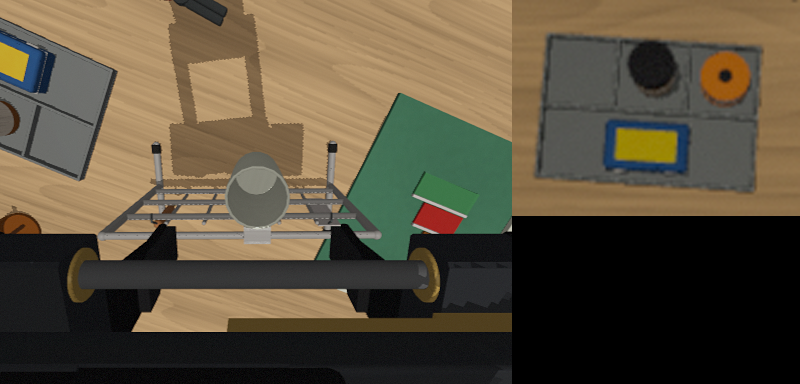

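The jar stands upright in bay b. The cup rim is at (257,197) in the wrist view, with its hook at (257,236) and the top wire level from (103,237) to (379,235), so the jaws are parallel to the wire.

```bash
python3 - <<'E'
from h import *
c=load("pics/p6_w.npz")
for n,p,z in(("rim",(257,197),.1965),("hook",(257,236),.1915),("wl",(103,237),.185),("wr",(379,235),.185)): print(n,cast(c,p,z)[0])
h=c["color"];g=cv2.cvtColor(h,cv2.COLOR_BGR2GRAY)[150:240,210:305]
print(cv2.HoughCircles(g,cv2.HOUGH_GRADIENT,1,50,param1=80,param2=15,minRadius=26,maxRadius=36))
E
```

```text
rim [0.5219 0.3932 0.1965]
hook [0.5572 0.4068 0.1915]
wl [0.6107 0.2761 0.185 ]
wr [0.5196 0.5119 0.185 ]
[[[45.5 47.5 31. ]]]
```

Emit:
carry_out(dr=[[0,0,0],[0,0,0],[0,0,0],[0,0,0],[0,0,0],[0,0,0],[0,0,0],[0,0,0],[0,0,0],[0,0,0],[0,0,0],[0,0,0],[0,0,0],[0,0,0],[0,0,0],[0,0,0],[0,0,0],[0,0,0]], translation=[[0,0.2,0],[0,0.2,-3],[0,0.2,-6],[0,0.2,-9],[0,0.2,-11.5],[0,0.2,-13],[0,0.2,-13],[0,0.2,-13],[0,0.2,-13],[0,0.2,-13],[0,0.2,-13],[0,0.2,-13],[0,0.2,-13],[0,0.2,-13],[0,0.2,-13],[0,0.2,-13],[0,0.2,-13],[0,0.2,-13]], grip=[1,1,1,1,1,1,1,0.55,0.55,0.55,0.55,0.55,0.55,0.55,0.55,0.55,0.55,0.55], newtons=20)

```text
time: 20.2
position: [0.5221, 0.3934, 0.1574]
tool_rot: [-0.18, 0.984, 0.0, 0.001]
ft_force: [-0.7, 0.1, 5.5]
grip_width: 0.0545
```

Emit:
carry_out(dr=[[0,0,0],[0,0,0],[0,0,0],[0,0,0],[0,0,0],[0,0,0],[0,0,0],[0,0,0],[0,0,0],[0,0,0],[0,0,0],[0,0,0],[0,0,0],[0,0,0]], translation=[[0,0,0.5],[0,0,1.5],[0,0,2.7],[0,0,4],[0,0,4.5],[0,0,4.5],[-0.9,-0.4,4.5],[-2.3,-0.9,4.5],[-4.2,-1.6,4.5],[-6.5,-2.5,4.5],[-8,-3,4.5],[-8,-3,4.5],[-8,-3,4.5],[-8,-3,4.5]], grip=[0.55,0.55,0.55,0.55,0.55,0.55,0.55,0.55,0.55,0.55,0.55,0.55,0.55,0.55])

```text
time: 21.37
position: [0.443, 0.3637, 0.2017]
tool_rot: [-0.18, 0.984, 0.0, 0.001]
ft_force: [1.0, -0.4, -1.4]
grip_width: 0.0546
```

```bash
python3 look.py p7; python3 - <<'E'
from rig import robot
from h import *
c=load("pics/p7_w.npz");s=robot.camera("side")
cv2.imwrite("pics/p7b.png",np.hstack([cv2.resize(c["color"],(400,300)),cv2.resize(s["color"][70:220,100:300],(400,300))]))
E
```

```text
21.4667 [0.4432 0.3637 0.2016] [-0.1799  0.9837  0.0002  0.0008] [ 0.6171 -0.4278 -2.2603] 0.054343774102691755
tin (array([0.5084, 0.0519]), (64.50030517578125, 32.535526275634766), 86.80330657958984)
```

View pics/p7b.png

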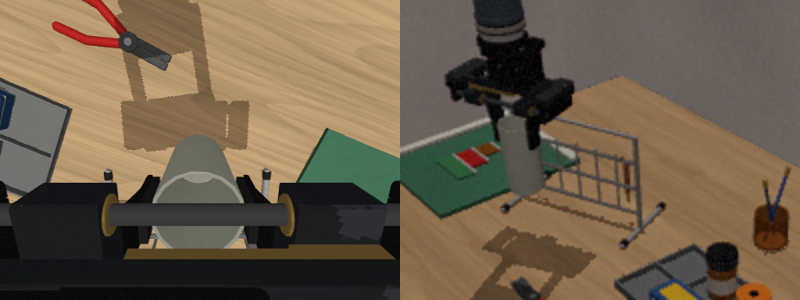

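The cup is off the wire, upright and clear of the rack. I carry it to bay c.

Emit:
carry_out(dr=[[0,0,0],[0,0,-0.1],[0,0,-0.2],[0,0,-0.3],[0,0,-0.4],[0,0,-0.42],[0,0,-0.42],[0,0,-0.42],[0,0,-0.42],[0,0,-0.42],[0,0,-0.42],[0,0,-0.42],[0,0,-0.42],[0,0,-0.42],[0,0,-0.42],[0,0,-0.42],[0,0,-0.42]], translation=[[1,-2.5,0],[2.5,-5.5,0],[4.5,-9,0],[6.5,-12.5,0],[9,-16,0],[11.5,-19,0],[13.5,-21.5,0],[14.8,-23.2,0],[15.1,-23.6,0],[15.1,-23.6,0],[15.1,-23.6,-2.5],[15.1,-23.6,-5.5],[15.1,-23.6,-8],[15.1,-23.6,-9.5],[15.1,-23.6,-10.3],[15.1,-23.6,-10.3],[15.1,-23.6,-10.3]], grip=[0.55,0.55,0.55,0.55,0.55,0.55,0.55,0.55,0.55,0.55,0.55,0.55,0.55,0.55,0.55,0.55,0.55])

```text
time: 22.93
position: [0.5927, 0.1282, 0.0987]
tool_rot: [0.028, 1.0, 0.0, -0.0]
ft_force: [0.1, 1.0, -0.7]
grip_width: 0.0545
```

```bash
python3 look.py p8; python3 - <<'E'
from rig import robot
from h import *
c=load("pics/p8_w.npz");s=robot.camera("side")
cv2.imwrite("pics/p8b.png",np.hstack([cv2.resize(c["color"],(400,300)),cv2.resize(s["color"][130:280,180:380],(400,300))]))
E
```

```text
23.0333 [0.5938 0.1278 0.0999] [0.0285 0.9996 0.0001 0.0013] [ 0.596  -0.5201 -1.2474] 0.05418840481725639
orange (0, 177, 65, 71) (array([ 0.5861, -0.0306]), (54.18452072143555, 45.16843795776367), -15.937446594238281)
tin (array([0.5087, 0.052 ]), (64.1739273071289, 31.820831298828125), 85.73828887939453)
```

View pics/p8b.png

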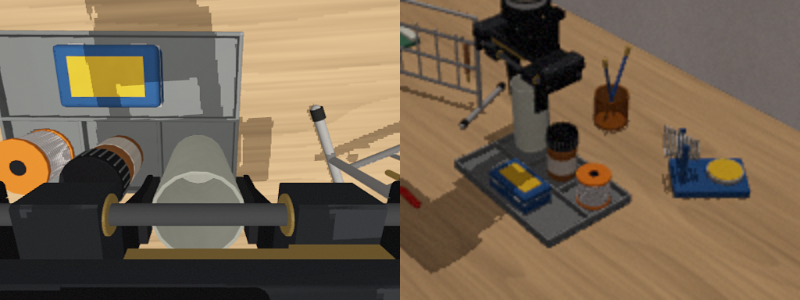

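The cup is over bay c, with its foot inside the walls. I lower the last centimetre slowly.

Emit:
carry_out(dr=[[0,0,0],[0,0,0],[0,0,0],[0,0,0],[0,0,0],[0,0,0]], translation=[[0,0,-0.4],[0,0,-0.7],[0,0,-0.9],[0,0,-1],[0,0,-1],[0,0,-1]], grip=[0.55,0.55,0.55,0.55,0.55,0.55])

```text
time: 23.58
position: [0.5956, 0.1271, 0.091]
tool_rot: [0.029, 1.0, 0.0, 0.003]
ft_force: [0.5, -0.5, 8.5]
grip_width: 0.0543
```

Emit:
carry_out(dr=[[0,0,0],[0,0,0],[0,0,0],[0,0,0],[0,0,0],[0,0,0],[0,0,0],[0,0,0],[0,0,0],[0,0,0],[0,0,0],[0,0,0],[0,0,0],[0,0,0],[0,0,0],[0,0,0],[0,0,0]], translation=[[0,0,0.1],[0,0,0.1],[0,0,0.1],[0,0,0.1],[0,0,0.1],[0,0,0.1],[0,0,0.1],[0,0,2],[0,0,5],[0,0,9],[0,0,13],[0,0,17],[-7,4,19],[-14,17,19],[-14,17,19],[-14,17,19],[-14,17,19]], grip=[0.55,0.6,0.65,0.7,0.75,0.75,0.75,0.75,0.75,0.75,0.75,0.75,0.75,0.75,0.75,0.75,0.75])

```text
time: 25.0
position: [0.4608, 0.2846, 0.2778]
tool_rot: [0.029, 1.0, 0.0, -0.0]
ft_force: [0.4, -0.3, -0.6]
grip_width: 0.0652
```

```bash
python3 - <<'E'
from rig import robot
from h import *
t=robot.camera("top");s=robot.camera("side");o=robot.get_obs();print(o["time"],o["position"],o["ft_force"])
cv2.imwrite("pics/p9.png",np.hstack([cv2.resize(t["color"][120:270,150:350],(400,300)),cv2.resize(s["color"][130:280,180:380],(400,300))]))
E
```

```text
25.1 [0.4578 0.2878 0.2779] [ 1.0446 -0.4582 -0.4673]
```

View pics/p9.png

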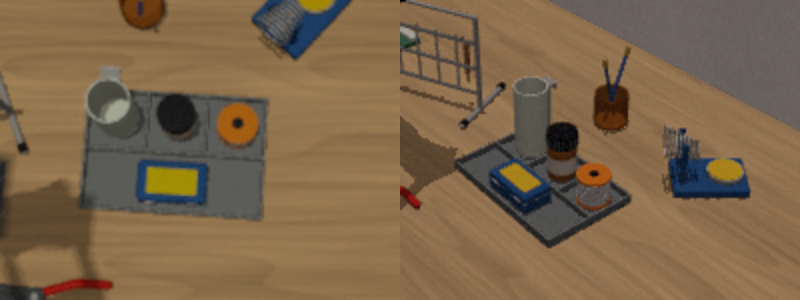

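```bash
python3 - <<'E'
from rig import robot
from h import *
t=load("pics/top0.npz")
print("rim",cast(t,(150+108/2,120+103/2),.128),"lid",cast(t,(150+177/2,120+116/2),.088))
print("expected rim px if upright at bay c",(proj(t,[.594,.1273,.128])-[150,120])*2)
print(robot.hand_in())
E
```

```text
rim [[0.5938 0.125  0.128 ]] lid [[0.585  0.0425 0.088 ]]
expected rim px if upright at bay c [[106.145  102.8503]]
the job is handed in; nothing more can be done
None
```

I packed the tray in the order you asked: tin into the long bay, reel into bay a, jar into bay b. The brush cup came last, lifted up and off the wire into bay c. I let go of everything and handed the job in about 25 s into the 72 s limit.

**Last checks:**
- **Position:** the final top and side pictures show all four parts upright in their own bays. The cup rim is within about 3 mm of the centre of bay c. The jar lid reads about 6 mm off the centre of bay b, still inside it, but that was read by eye from a coarse crop.
- **Robot:** it is raised clear and touching nothing. The iron stand, brush jar and pliers were not handled.
- **Set-down forces:** the jar met the floor with about 15 N and the cup with about 8.5 N, because contact came 1–2 mm earlier than commanded. I eased off before letting go of each.

No check failed.

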